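# Pull the snug protective cap off a valve block with the hook puller

### The job

Take the fork puller, slide its fork level under the flange of the cap on the valve block and push it home with about 5 N until the puller's stop rests against the cap's neck, then pull straight up until the cap pops off, keeping it level on the fork. Carry the cap on the puller to the rubber mat, set it down upright on the mat while still in the fork, draw the fork out and leave the puller standing upright on its fork on the bare bench. Be gentle (push with 4 to 7 N, pull with less than 20 N), do not touch the cap with the fingers, do not bear on the block, and leave the other things where they are.

Things in the scene. Friction and masses are not known exactly. Their poses are not given: they have to be found in the camera images.
- cap: Plain grey round cap, 26 mm high, 120 g, snapped on the block's upright stub. Origin: centre of its underside, z up its axis. From there up: neck of 32 mm diameter from 0 to 16 mm, flange of 54 mm diameter from 16 to 21 mm, dome of 30 mm diameter up to 26 mm.
- cap_flange (a point): Centre of the flange's underside, 16 mm above the cap's underside. The gap of 16 mm below it is open all round (cap on block or mat). Sprung balls hold the cap: it takes about 9 to 13 N straight up, gives after some mm with a small jump and is clear of the stub after 13 mm.
- puller: Dark steel C-shaped puller, 92 mm high, 320 g, standing on its fork. Origin: the fork's underside, straight below the grip. x: the way the fork points, z up. Two prongs 6 mm thick, 36 mm apart inside, 56 mm over the outside, reach to x = 35 mm, flared tips to 46 mm. Spine x = -48 to -38 mm; top arm z = 32 to 40 mm, x = -48 to 14 mm; the fork is open above up to z = 32 mm.
- fork_back (a point): Back of the fork, x = -24.5, z = 3 mm in the puller's frame. A small brass stop 14 mm wide sits here; its face stands 0 to 18 mm farther forward, unlike from start to start, not measured, and does not give. With the stop on the cap's neck, the cap's axis is thus at x = -8.5 to 9.5 mm of the puller.
- fork_lips (a point): Midway between the lips on top of the prongs, x = 33, z = 9 mm in the puller's frame: each 3.5 mm long and 3 mm high, so the fork is 9 mm thick there. The cap rides on the prongs, neck between them, its flange behind the lips.
- puller_grip (a point): Centre of the puller's square black rubber grip, 24 x 24 mm, from z = 40 to 92 mm; this point is 72 mm above the fork's underside
- valve_block: Grey painted block on a 124 x 84 mm foot plate, fixed to the bench. Origin: centre of its underside, x along its length. Its flat top is 42 mm above the bench and measures 118 x 68 mm. A black coil 32 x 46 mm, 32 mm high (plus a 5 mm button) stands on it, centred at x = 43 mm; the capped stub at x = -30 mm. The fork goes in freely from the -x end; tray and box walls 100 to 130 mm high stand near both long sides.
- stub_foot (a point): Foot of the stub on the block's top: where the centre of the seated cap's underside is
- mat: Flat black rubber mat 120 x 120 mm, 4 mm thick, fixed on the bench. Origin: centre of its underside. On its -y side, 20 to 130 mm off, runs the 126 mm high wall of a scrap tray, along heading -0.45 rad (to the robot's right as it goes away); bare bench and small things on the +y side.
- bolt: Bystander: hexagon bolt, 88 x 35 mm, lying on the bench
- nut: Bystander: hexagon nut, 44 mm across, 20 mm high, lying flat
- elbow: Bystander: iron pipe elbow, 72 x 72 x 43 mm
- wear_block: Bystander: white plastic block, 78 x 32 x 38 mm

How it is judged:
By the outcome, as a careful person would: the job done as asked, in the order asked, and still so for the second after the job is handed in, with the robot touching nothing.
It also fails if it takes over 72 s, if anything falls off the work surface, if the arm or the gripper's body presses on something with over 40 N, if the wrist force passes 120 N, or if a joint passes its speed limit or range.

### The arm

A 6-joint arm with a two-finger parallel gripper is mounted at the origin on a cart in front of the work surface, level with it; the furniture and walls round the work are solid. World frame = base frame: x ahead of the robot, y to its left, z up, the work surface at z = 0. Lengths are in m, angles in rad, forces in N, time in s.
With the tool pointing down it reaches from about 0.3 to 0.875 m from the base axis. Payload 6.4 kg.
Tool frame: the origin (TCP) lies midway between the tips of the shut fingers; the grasp point (between the pads) lies 19 mm behind it (grasp_offset is the distance from the TCP to the grasp point, in m); z points along the fingers, y is the line along which they close (so a half turn about z gives the same grasp; the last joint's range is limited). The gripper opens to 85 mm and grips with 20 to 120 N. Pads are 22 mm wide; open, the fingers measure 114 mm over their backs; the gripper's body (76 mm by 85 mm) begins 54 mm behind the grasp point. The pads swing forward as they close: fully open they stand 13 mm farther back than shut.
Start: joints at [-1.427, 0.181, 1.607, -0, 1.354, -0.206], TCP at [0.197, -0.54, 0.205] pointing down, gripper open.
Joint ranges: [-2.99, 2.99], [-0.89, 2.07], [0.3, 2.58], [-1.14, 4.28], [0, 2.63], [-3.12, 3.12]. Speed limits (rad/s): [2.57, 2.57, 3.01, 3.14, 3.14, 3.14].

### API

Orientations are given as a unit quaternion [w, x, y, z].
In Python, from bench import * gives the robot as it stands. The module is installed in compiled form; this text tells all that it offers.
- The arm moves only by the tool servo_tool, never from a script. Its argument "commands" is text: rows parted by semicolons, each of 7 numbers parted by spaces: the turn, a rotation vector about the tool's x, y, z in rad, then the shift along the tool's x, y, z in mm, then the opening, from 0 (shut) to 1 (fully open). In form: wx wy wz dx dy dz claw; .... A call has 1 to 5 rows; each row shifts and turns the commanded pose from where the row before left it, along the tool's axes as they then stand; what a row does not reach is not made up. A row lasts 1/8 s, in which the tool goes at most 62.5 mm and 10.7 degrees, less where a joint would pass 70% of its speed; a pose out of reach is approached as far as the arm can. A call with a gripper value outside its range is refused whole. The fingers move at their own pace and stop on an object; the grip force is fixed at half the most. Time passes only in rows, so rows that do not move let the fingers close. It gives the time, the measured TCP pose, the force, the opening and the grip force at its end, in the units of the state.
- get_obs(): the state, without advancing time (a new reading comes with each control period).
- camera(name): name is "scene" or "top"; returns the picture (400x640x3 uint8, blue, green, red); there is no depth.
- calibration(name): a dict with "fx", "fy", "cx", "cy" (pixels), "R" (3x3) and "t" (3): a world point X has camera coordinates R X + t. Camera axes: x right, y down, z forward; pixel columns grow to the right and rows downward; lengths in m; the calibration is good to about 2 mm. A picture is of the moment at which its call begins. calibration takes no time and is no camera call.
- hand_in(): hands the job in; it is judged then, once.
The state is a dict: "time_s": time; "q": joint angles; "dq": joint speeds; "joint_efforts": joint torques, N m; "eef_pos": TCP position; "eef_rot": TCP orientation; "wrist_force": force on the tool from outside, world axes, zero at the start; "torque": the same for the moment, N m; "opening": opening from 0.0 (shut) to 1.0 (fully open); "grasp_force": force on a finger pad.
Only numpy, scipy, OpenCV 4.12 (cv2) and the standard library are available. Lean on these libraries where they do the work, as an engineer would, in place of code of your own. Each camera call takes 0.05 s, during which the arm holds its last target. There are 200 camera calls.

## Working session

There is one attempt and no reset: what is moved stays moved. The work goes in short steps, Python scripts to look and compute and a tool call to move; the robot and the scene stay as the last step left them, time stands still between calls to the robot, and variables do not carry over. Pictures are saved under pics/ and viewed, at most 10 in all, crops included, and the job is handed in when it is done.

Besides the shell and the picture viewer there is one more tool, called after "Call:" as name(argument=value, ...) on one line, values as JSON. servo_tool: Moves the arm, as the interface text tells. Its arguments: {"type":"object","properties":{"commands":{"type":"string"}},"required":["commands"]}

```bash
mkdir -p pics; python3 - <<'E'
from bench import *
import cv2,json
for n in("scene","top"):
    cv2.imwrite(f"pics/{n}0.png",camera(n)); c=calibration(n); print(n,{k:(v.tolist() if hasattr(v,'tolist') else v) for k,v in c.items()})
o=get_obs(); print(o)
E
```

```text
scene {'fx': 409.82196545308346, 'fy': 409.82196545308346, 'cx': 321.49297816278533, 'cy': 198.85349595036726, 'R': [[-0.2845679319118624, -0.958621526797415, -0.008115447492192616], [-0.8520550257964143, 0.2567950582427805, -0.45613433446426593], [0.4393441989402811, -0.12288639641018034, -0.8898739283937036]], 't': [0.07204556241015045, 0.4740916024233799, 1.093530436089318]}
top {'fx': 428.9260247560633, 'fy': 428.9260247560633, 'cx': 316.6768810854739, 'cy': 197.48562470085142, 'R': [[-0.026798352515136542, -0.9996047102982226, 0.008501261793430989], [-0.9972772306537275, 0.026149547627098466, -0.06895162346551298], [0.06870206344867846, -0.01032590473053497, -0.9975837820300555]], 't': [-0.06003161715299657, 0.4753386643697444, 1.2864412206912905]}
{'time_s': 0.1, 'q': array([-1.42728012e+00,  1.81472010e-01,  1.60789016e+00, -2.32642974e-05,
        1.35380855e+00, -2.06282528e-01]), 'dq': array([ 1.21087335e-03, -1.70183207e-03, -3.09239752e-03, -6.70138661e-05,
        7.17470397e-04,  1.15680500e-03]), 'joint_efforts': array([-1.26189580e-04, -4.45877516e+01, -3.52237952e+01, -2.49328687e-04,
        4.18192489e-03,  4.24513212e-05]), 'eef_pos': array([ 0.19699806, -0.53963374,  0.20417995]), 'eef_rot': array([-7.89000017e-04,  9.84743311e-01,  1.74011464e-01,  1.34064499e-05]), 'wrist_force': array([-0.18353104,  0.89987675, -1.03137976]), 'torque': array([0.00765872, 0.05428047, 0.02078908]), 'grasp_force': 0.0, 'opening': 0.9984142214233406}
```

View pics/scene0.png

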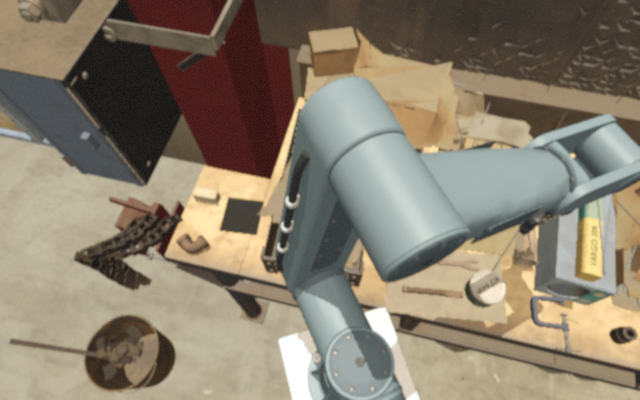

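View pics/top0.png

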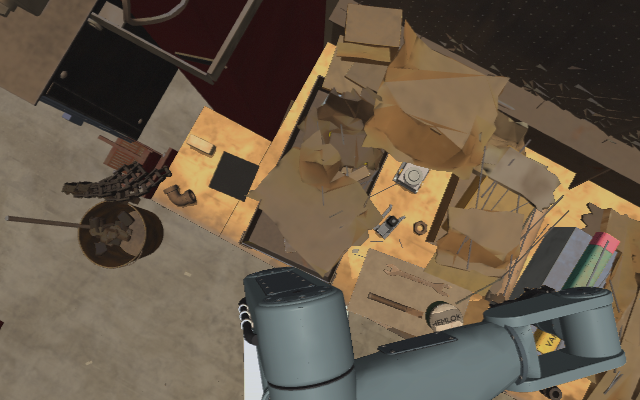

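The top view shows the mat near (233,175), the valve block near (410,177), the puller near (388,224) and the nut at (420,228). The scene view of the work is blocked by the arm. I'll enlarge the top view.

```bash
python3 - <<'E'
import cv2
i=cv2.imread("pics/top0.png")
cv2.imwrite("pics/c1.png",cv2.resize(i[150:250,365:445],None,fx=6,fy=6,interpolation=cv2.INTER_CUBIC))
E
cat > h.py <<'E'
from bench import *
import numpy as np
def ray(n,u,v,z):
    c=calibration(n);R=np.array(c['R']);t=np.array(c['t'])
    d=R.T@np.array([(u-c['cx'])/c['fx'],(v-c['cy'])/c['fy'],1]);o=-R.T@t
    return o+d*(z-o[2])/d[2]
def proj(n,X):
    c=calibration(n);p=np.array(c['R'])@np.asarray(X)+np.array(c['t'])
    return np.array([c['cx']+c['fx']*p[0]/p[2],c['cy']+c['fy']*p[1]/p[2]])
E
```

```text
(no output)
```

View pics/c1.png

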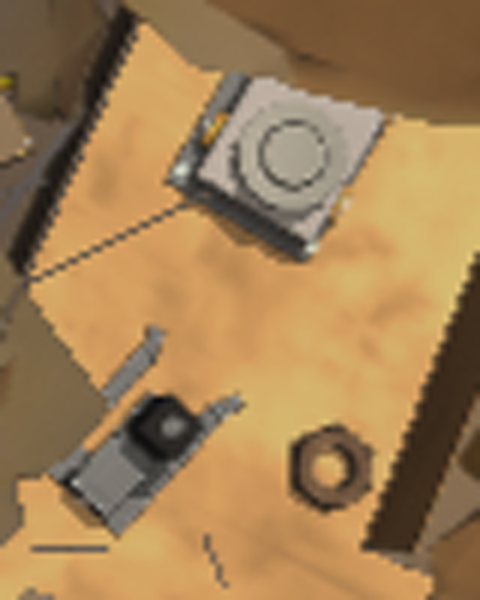

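The crop shows the cap dome centre at crop (293,152), which is full-image (413.8,175.3). The block's −x edge runs from (195,185) to (305,250) and the grip top is at about (170,425). The prong tips are at (155,330) and (240,402), and the fork points up and to the right towards the block.

```bash
python3 - <<'E'
from h import *
f=lambda u,v,z:ray("top",365+u/6,150+v/6,z)
g=lambda n,*a:print(n,np.round(f(*a),4)[:2])
g("dome",293,152,.068);g("flange c",290,157,.063)
a=f(192,187,.042);b=f(303,252,.042);print("-x edge",a,b,np.linalg.norm(a-b));d=b-a;print("block yaw",np.arctan2(d[0],-d[1]), (a+b)/2)
c=f(385,120,.042);e=c-b;print("long edge yaw",np.arctan2(e[1],e[0]),np.linalg.norm(e))
g("grip top",170,426,.092)
l=f(155,333,.009);r=f(238,403,.009);m=(l+r)/2;print("tips",l,r,np.linalg.norm(l-r),m);d=r-l;print("yaw",np.arctan2(d[0],-d[1]))
bl=f(70,485,.04);br=f(115,532,.04);print("back",bl,br,np.linalg.norm(bl-br))
for u,v in[(152,329),(160,336),(232,400),(243,402),(105,395),(125,395)]:g((u,v),u,v,.006)
g("nut",330,467,.02)
for p in[(205,185),(218,150),(260,160),(247,198),(233,176)]:print("mat",p,ray("top",*p,.004)[:2])
for u,v,z in[(205,145,.02),(180,195,.04)]: print(ray("top",u,v,z))
# gray edges, walls
g("wallL",20,280,.12);g("wallL2",135,15,.12);g("wallR",365,548,0);g("wallR2",470,270,0);g("boxedge",30,285,.12);g("",100,395,.12)
E
```

```text
dome [ 0.5277 -0.3588]
flange c [ 0.5258 -0.3584]
-x edge [ 0.51445385 -0.31387092  0.042     ] [ 0.48051769 -0.36791683  0.042     ] 0.06381710065007068
block yaw -0.5606918115310286 [ 0.49748577 -0.34089387  0.042     ]
long edge yaw -0.5933183577824915 0.07848007170144401
grip top [ 0.3954 -0.2889]
tips [ 0.44362097 -0.2986227   0.009     ] [ 0.40688883 -0.33950537  0.009     ] 0.054960381910823655 [ 0.4252549  -0.31906403  0.009     ]
yaw -0.731972969797303
back [ 0.36802117 -0.24788746  0.04      ] [ 0.34425791 -0.26932029  0.04      ] 0.032000926266403065
(152, 329) [ 0.4458 -0.2977]
(160, 336) [ 0.4422 -0.3017]
(232, 400) [ 0.4085 -0.3371]
(243, 402) [ 0.4074 -0.3427]
(105, 395) [ 0.4128 -0.2724]
(125, 395) [ 0.4125 -0.2826]
nut [ 0.3733 -0.3822]
mat (205, 185) [0.52180213 0.26864066]
mat (218, 150) [0.629233   0.22766951]
mat (260, 160) [0.59482762 0.09882496]
mat (247, 198) [0.47846839 0.14066744]
mat (233, 176) [0.54735644 0.18256108]
[0.64264508 0.26355577 0.02      ]
[0.49005142 0.33414477 0.04      ]
wallL [ 0.465  -0.2162]
wallL2 [ 0.5884 -0.2747]
wallR [ 0.3314 -0.4033]
wallR2 [ 0.4722 -0.4637]
boxedge [ 0.4625 -0.2208]
 [ 0.4104 -0.2516]
```

Call:
servo_tool(commands="0 0 0 45 -28 0 1;0 0 0 45 -28 0 1;0 0 0 45 -28 0 1;0 0 0 45 -28 0 1;0 0 0 45 -28 0 1")

```text
time_s: 0.72
eef_pos: [0.3611, -0.3299, 0.2047]
eef_rot: [-0.0, 0.985, 0.174, -0.0]
wrist_force: [0.4, -0.3, 0.2]
opening: 1.002
grasp_force: 0.0
```

Call:
servo_tool(commands="0 0 0 45 -28 0 1;0 0 -0.17 0 0 0 1;0 0 -0.17 0 0 0 1;0 0 -0.156 0 0 0 1;0 0 0 0 0 0 1")

```text
time_s: 1.35
eef_pos: [0.393, -0.2896, 0.2046]
eef_rot: [-0.0, 0.912, 0.41, -0.0]
wrist_force: [1.1, -0.3, 0.6]
opening: 0.997
grasp_force: 0.0
```

```bash
cat >> h.py <<'E'
def st():
    o=get_obs();w,x,y,z=o['eef_rot'];from scipy.spatial.transform import Rotation as Q
    R=Q.from_quat([x,y,z,w]).as_matrix()
    print("t",round(o['time_s'],2),"p",np.round(o['eef_pos']*1000,1),"xyaw",round(np.arctan2(R[1,0],R[0,0]),4),"yyaw",round(np.arctan2(R[1,1],R[0,1]),4),"tilt",np.round(R[:2,2],4),"F",np.round(o['wrist_force'],2),"T",np.round(o['torque'],3),"op",round(o['opening'],3),round(o['grasp_force'],1),"q1,6",np.round(o['q'],2));return o,R
E
python3 - <<'E'
from h import *
import cv2
st()
a=camera("scene");b=camera("top")
cv2.imwrite("pics/s1.png",a);cv2.imwrite("pics/t1.png",b)
u,v=proj("scene",[.44,-.31,.05]).astype(int);print(u,v)
A=cv2.resize(a[max(v-60,0):v+60,u-60:u+60],(600,600),interpolation=3)
cv2.imwrite("pics/m1.png",A)
E
```

```text
t 1.35 p [ 393.  -289.6  204.6] xyaw 0.8445 yyaw -0.7263 tilt [-0.0005  0.0006] F [ 1.09 -0.31  0.6 ] T [-0.022  0.006 -0.041] op 0.997 0.0 q1,6 [-0.88 -0.02  1.82  0.    1.34 -0.15]
399 197
```

View pics/m1.png

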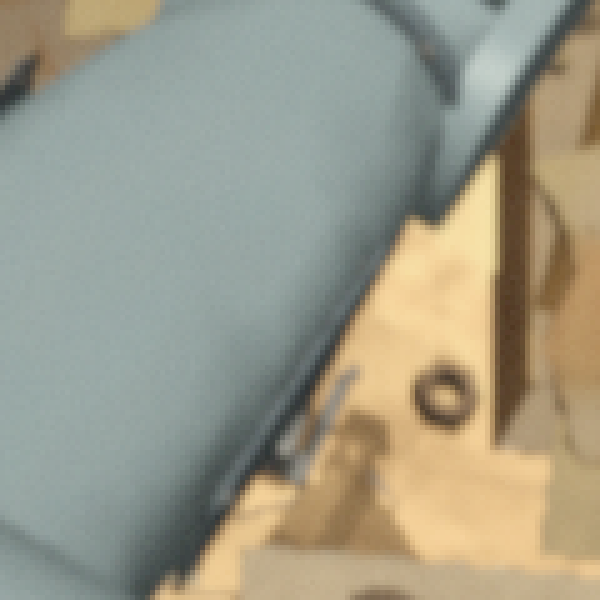

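The arm hides the puller from the scene camera. In this crop the nut is at (445,395) and a prong at about (340,400). I'll descend with force checks.

Call:
servo_tool(commands="0 0 0 0 0 40 1;0 0 0 0 0 35 1;0 0 0 0 0 15 1;0 0 0 0 0 10 1;0 0 0 0 0 0 1")

```text
time_s: 2.08
eef_pos: [0.3933, -0.29, 0.1051]
eef_rot: [-0.0, 0.912, 0.41, -0.0]
wrist_force: [-0.2, 0.4, 0.0]
opening: 1.002
grasp_force: 0.0
```

Call:
servo_tool(commands="0 0 0 0 0 10 1;0 0 0 0 0 10 1;0 0 0 0 0 8 1;0 0 0 0 0 7 1;0 0 0 0 0 0 1")

```text
time_s: 2.7
eef_pos: [0.3928, -0.2894, 0.0693]
eef_rot: [-0.001, 0.912, 0.41, -0.0]
wrist_force: [-0.3, -0.1, 0.6]
opening: 0.998
grasp_force: 0.0
```

Call:
servo_tool(commands="0 0 0 0 0 8 1;0 0 0 0 0 6 1;0 0 0 0 0 0 1")

```text
time_s: 3.08
eef_pos: [0.3928, -0.2894, 0.0554]
eef_rot: [-0.001, 0.912, 0.41, -0.0]
wrist_force: [-0.0, -0.1, 0.0]
opening: 1.0
grasp_force: 0.0
```

Call:
servo_tool(commands="0 0 0 0 0 0 0.6;0 0 0 0 0 0 0.4;0 0 0 0 0 0 0.3;0 0 0 0 0 0 0;0 0 0 0 0 0 0")

```text
time_s: 3.7
eef_pos: [0.3936, -0.2902, 0.0565]
eef_rot: [0.001, 0.912, 0.41, 0.0]
wrist_force: [1.6, -0.9, 2.8]
opening: 0.261
grasp_force: 61.0
```

Call:
servo_tool(commands="0 0 0 0 0 0 0;0 0 0 0 0 0 0;0 0 0 0 0 -1 0;0 0 0 0 0 -2 0;0 0 0 0 0 0 0")

```text
time_s: 4.32
eef_pos: [0.3924, -0.2891, 0.0583]
eef_rot: [-0.001, 0.912, 0.41, -0.0]
wrist_force: [-0.2, -0.0, -3.0]
opening: 0.254
grasp_force: 60.3
```

```bash
python3 -c "
from h import *
st()"
```

```text
t 4.33 p [ 392.4 -289.1   58.3] xyaw 0.8459 yyaw -0.7249 tilt [-0.0015  0.0015] F [-0.2  -0.   -2.96] T [-0.038 -0.042  0.008] op 0.254 60.3 q1,6 [-0.88  0.18  1.94 -0.    1.03 -0.15]
```

Call:
servo_tool(commands="0 0 0 0 0 -12 0;0 0 0 0 0 -20 0;0 0 0 0 0 -11 0;0 0 0 8 20 0 0;0 0 0 8 21 0 0")

```text
time_s: 4.95
eef_pos: [0.4349, -0.3054, 0.1026]
eef_rot: [0.0, 0.912, 0.41, 0.0]
wrist_force: [-0.3, -0.1, -3.8]
opening: 0.257
grasp_force: 60.3
```

Call:
servo_tool(commands="0 0 0 8.5 21.8 0 0;0 0 -0.08 0 0 0 0;0 0 -0.07 0 0 0 0;0 0 0 0 0 0 0;0 0 0 0 0 0 0")

```text
time_s: 5.58
eef_pos: [0.4563, -0.3131, 0.1021]
eef_rot: [0.0, 0.879, 0.477, 0.0]
wrist_force: [0.4, 0.0, -3.6]
opening: 0.254
grasp_force: 60.3
```

```bash
python3 - <<'E'
from h import *
import cv2
st()
a=camera("scene");b=camera("top");cv2.imwrite("pics/s2.png",a);cv2.imwrite("pics/t2.png",b)
u,v=proj("scene",[.49,-.33,.05]).astype(int);print(u,v)
A=cv2.resize(a[v-40:v+40,u-40:u+40],(560,560),interpolation=3)
B=cv2.resize(b[140:240,365:445],(448,560),interpolation=3)[:,:240]
cv2.imwrite("pics/m2.png",cv2.hconcat([A,cv2.resize(b[150:230,380:414],(238,560),interpolation=3)]))
E
```

```text
t 5.58 p [ 456.3 -313.1  102.1] xyaw 0.9944 yyaw -0.5764 tilt [0. 0.] F [ 0.39  0.01 -3.62] T [-0.    -0.037 -0.029] op 0.254 60.3 q1,6 [-0.82  0.25  1.75  0.    1.14 -0.24]
399 182
```

View pics/m2.png

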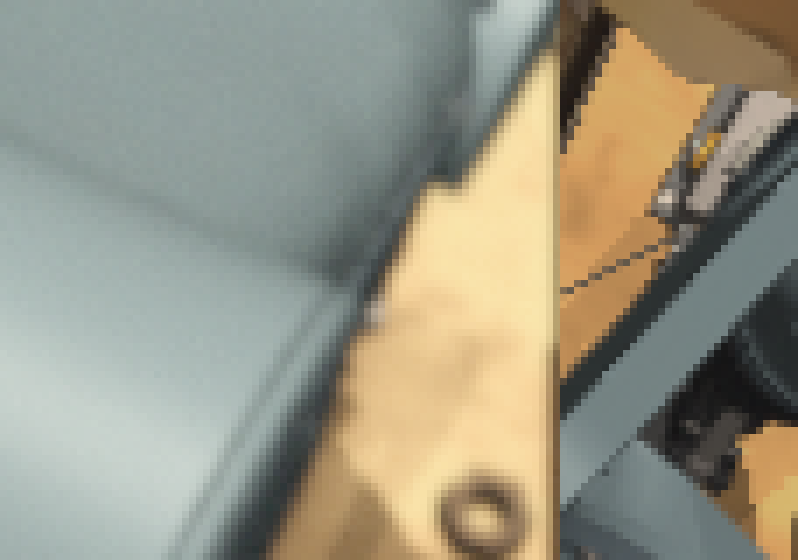

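The arm now blocks both close views; only the left prong tip shows, at about (397,184) in the top image. I'll get the relative lateral position by fitting model edges in the unobstructed first top picture.

```bash
cat > fit.py <<'E'
from h import *
import cv2
from scipy.ndimage import map_coordinates
from scipy.optimize import differential_evolution as DE
i=cv2.imread("pics/top0.png").astype(np.float32)
i=cv2.GaussianBlur(i,(0,0),.6)
def score(P,n2):  # world pts, outward normals xy: colour step across edge
    a=np.array([proj("top",p+d*.0025) for p,d in zip(P,n2)]);b=np.array([proj("top",p-d*.0025) for p,d in zip(P,n2)])
    s=[map_coordinates(i[...,k],a[:,::-1].T,order=1)-map_coordinates(i[...,k],b[:,::-1].T,order=1) for k in range(3)]
    return np.minimum(np.linalg.norm(s,axis=0),60).mean()
th=np.linspace(0,2*np.pi,48,endpoint=False);c=np.c_[np.cos(th),np.sin(th),0*th]
def cap(p,parts=((.015,.068),(.027,.063))):
    return -sum(score(np.array([p[0],p[1],z])+r*c,c) for r,z in parts)
for parts in (((.015,.068),),((.027,.063),),((.015,.068),(.027,.063))):
    r=DE(cap,[(.515,.54),(-.37,-.345)],args=(parts,),seed=1,maxiter=25,popsize=8);print("cap",r.x.round(4),r.fun)
def seg(x0,y0,x1,y1,z,n=14):
    t=np.linspace(.05,.95,n)[:,None];P=np.c_[x0+(x1-x0)*t,y0+(y1-y0)*t,0*t+z];d=np.array([y1-y0,x0-x1,0]);return P,np.repeat((d/np.linalg.norm(d))[None],n,0)
S=[seg(-.03,-.028,.034,-.028,.006),seg(.013,-.018,.034,-.018,.006),seg(.02,.018,.034,.018,.006),seg(.02,.028,.034,.028,.006),
 seg(-.012,-.012,-.012,.012,.092),seg(.012,-.012,.012,.012,.092),seg(-.012,-.012,.012,-.012,.092),seg(-.012,.012,.012,.012,.092)]
P0=np.vstack([s[0] for s in S]);N0=np.vstack([s[1] for s in S])
def pul(p):
    k,s=np.cos(p[2]),np.sin(p[2]);R=np.array([[k,-s,0],[s,k,0],[0,0,1]])
    return -score(P0@R.T+[p[0],p[1],0],N0@R.T)
for sd in(1,2):
    r=DE(pul,[(.38,.405),(-.302,-.277),(-.82,-.62)],seed=sd,maxiter=30,popsize=8);print("puller",r.x.round(4),r.fun)
def blk(p):
    k,s=np.cos(p[2]),np.sin(p[2]);R=np.array([[k,-s,0],[s,k,0],[0,0,1]])
    T=[seg(-.059,-.034,-.059,.034,.042),seg(-.059,-.034,.0,-.034,.042),seg(-.059,.034,-.01,.034,.042)]
    return -score(np.vstack([s[0] for s in T])@R.T+[p[0],p[1],0],np.vstack([s[1] for s in T])@R.T)
r=DE(blk,[(.535,.57),(-.39,-.355),(-.68,-.48)],seed=1,maxiter=30,popsize=8);print("block",r.x.round(4),r.fun,"cap",r.x[:2]-.03*np.array([np.cos(r.x[2]),np.sin(r.x[2])]))
E
python3 fit.py
```

```text
Traceback (most recent call last):
  File "fit.py", line 15, in <module>
    r=DE(cap,[(.515,.54),(-.37,-.345)],args=(parts,),seed=1,maxiter=25,popsize=8);print("cap",r.x.round(4),r.fun)
  File "fit.py", line 13, in cap
    return -sum(score(np.array([p[0],p[1],z])+r*c,c) for r,z in parts)
            ~~~^^^^^^^^^^^^^^^^^^^^^^^^^^^^^^^^^^^^^^^^^^^^^^^^^^^^^^^
  File "fit.py", line 13, in <genexpr>
    return -sum(score(np.array([p[0],p[1],z])+r*c,c) for r,z in parts)
                ~~~~~^^^^^^^^^^^^^^^^^^^^^^^^^^^^^^^
  File "fit.py", line 8, in score
    a=np.array([proj("top",p+d*.0025) for p,d in zip(P,n2)]);b=np.array([proj("top",p-d*.0025) for p,d in zip(P,n2)])
                ~~~~^^^^^^^^^^^^^^^^^
  File "h.py", line 8, in proj
    c=calibration(n);p=np.array(c['R'])@np.asarray(X)+np.array(c['t'])
ValueError: time passes only in moves, steps and waits
```

```bash
sed -i 's/^import numpy as np/import numpy as np,functools\ncalibration=functools.cache(calibration)/' h.py; timeout 400 python3 fit.py
```

```text
cap [ 0.5315 -0.3585] -40.920837
cap [ 0.5386 -0.3474] -41.765717
cap [ 0.5282 -0.3533] -70.63476
puller [ 0.3954 -0.2848 -0.8112] -53.004536
puller [ 0.3951 -0.2843 -0.8154] -52.678977966308594
block [ 0.5528 -0.377  -0.5456] -56.19478 cap [ 0.52719298 -0.36138837]
```

```bash
python3 - <<'E'
from h import *
import cv2
i=cv2.imread("pics/top0.png");K=11
def crop(u0,v0,w,h): return cv2.resize(i[v0:v0+h,u0:u0+w],(w*K,h*K),interpolation=cv2.INTER_NEAREST)
def dr(A,u0,v0,P,col,closed=True):
    q=np.array([((proj("top",p)-[u0,v0]+.5)*K) for p in P]);cv2.polylines(A,[np.round(q).astype(np.int32)],closed,col,1)
def tf(p,L):
    k,s=np.cos(p[2]),np.sin(p[2]);return [[p[0]+k*x-s*y,p[1]+s*x+k*y,z] for x,y,z in L]
A=crop(392,158,36,36);th=np.linspace(0,6.283,60)
X=(.527,-.3586)
for r,z,c in((.015,.068,(0,0,255)),(.027,.063,(0,255,0))): dr(A,392,158,[[X[0]+r*np.cos(t),X[1]+r*np.sin(t),z] for t in th],c)
y=-.575;b=(X[0]+.03*np.cos(y),X[1]+.03*np.sin(y),y)
dr(A,392,158,tf(b,[(0,-.034,.042),(-.059,-.034,.042),(-.059,.034,.042),(0,.034,.042)]),(255,0,0),False)
B=crop(372,200,36,42);p=(.393,-.2895,-.727)
dr(B,372,200,tf(p,[(-.012,-.012,.092),(-.012,.012,.092),(.012,.012,.092),(.012,-.012,.092)]),(0,0,255))
dr(B,372,200,tf(p,[(-.03,-.028,.006),(.035,-.028,.006)]),(0,255,0),False);dr(B,372,200,tf(p,[(0,-.018,.006),(.035,-.018,.006)]),(0,255,0),False)
dr(B,372,200,tf(p,[(0,.028,.006),(.035,.028,.006)]),(0,255,0),False);dr(B,372,200,tf(p,[(0,.018,.006),(.035,.018,.006)]),(0,255,0),False)
dr(B,372,200,tf(p,[(.046,.028,.006),(.046,-.028,.006)]),(255,0,255),False)
A=cv2.copyMakeBorder(A,0,66,0,0,0);cv2.imwrite("pics/ov.png",cv2.hconcat([A,B]))
E
```

```text
(no output)
```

View pics/ov.png

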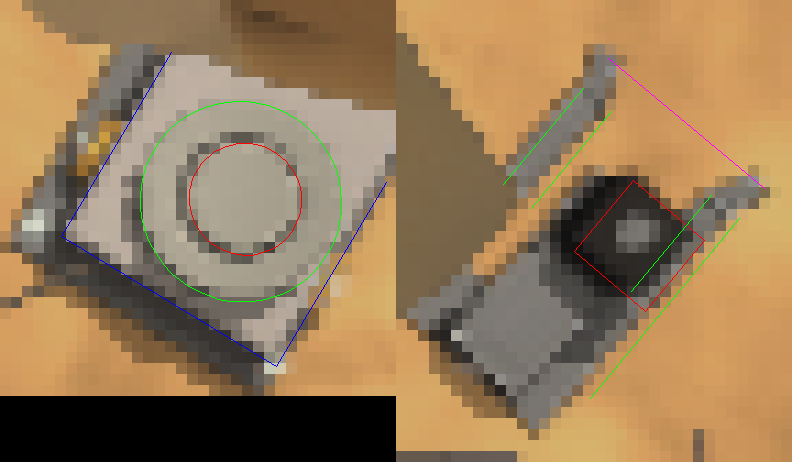

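The overlay shows the dome ring about 5 px (0.5 image px) up and left of my circle. The puller sits about 1 to 3 mm left of my model, so the two lateral errors nearly cancel. I'll enlarge the current top picture to check the in-hand left tip against the block's edge.

```bash
python3 - <<'E'
from h import *
import cv2
i=cv2.imread("pics/top2.png") if 0 else cv2.imread("pics/t2.png");K=14;u0,v0=384,156
A=cv2.resize(i[v0:v0+36,u0:u0+40],None,fx=K,fy=K,interpolation=cv2.INTER_NEAREST)
def dr(P,col,closed=False):
    q=np.array([((proj("top",p)-[u0,v0]+.5)*K) for p in P]);cv2.polylines(A,[np.round(q).astype(np.int32)],closed,col,1)
def tf(p,L):
    k,s=np.cos(p[2]),np.sin(p[2]);return [[p[0]+k*x-s*y,p[1]+s*x+k*y,z] for x,y,z in L]
X=(.527,-.3586);y=-.575;b=(X[0]+.03*np.cos(y),X[1]+.03*np.sin(y),y)
dr(tf(b,[(-.059,-.034,.042),(-.059,.034,.042),(0,.034,.042)]),(255,0,0))
z=.1021-.0554+.006
for yy in(.018,.028): dr(tf((.4563,-.3131,-.5764),[(0.,yy,z),(.035,yy,z)]),(0,255,0))
dr(tf((.4563,-.3131,-.5764),[(.046,.04,z),(.046,.0,z)]),(255,0,255))
cv2.imwrite("pics/ov2.png",A)
E
```

```text
(no output)
```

View pics/ov2.png

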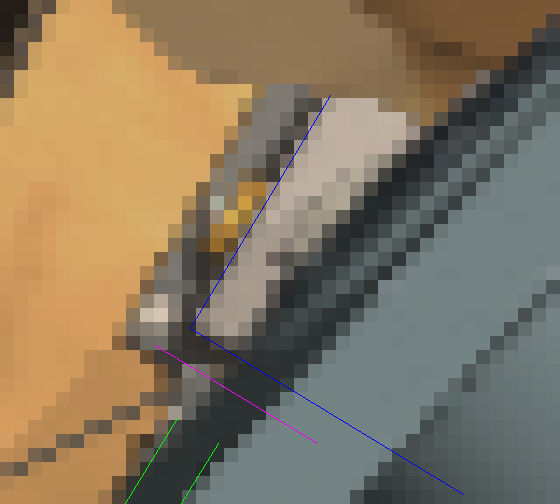

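Call:
servo_tool(commands="0 0 0 0 0 1.2 0;0 0 0 0 8 0 0;0 0 0 0 8 0 0;0 0 0 0 3 0 0;0 0 0 0 0 0 0")

```text
time_s: 6.3
eef_pos: [0.4725, -0.3236, 0.1007]
eef_rot: [-0.0, 0.879, 0.478, -0.0]
wrist_force: [0.8, -0.4, -3.9]
opening: 0.26
grasp_force: 60.3
```

Call:
servo_tool(commands="0 0 0 0 3 0 0;0 0 0 0 3 0 0;0 0 0 0 3 0 0;0 0 0 0 0 0 0")

```text
time_s: 6.8
eef_pos: [0.4801, -0.3285, 0.1008]
eef_rot: [0.0, 0.879, 0.478, 0.0]
wrist_force: [0.1, 0.2, -4.2]
opening: 0.259
grasp_force: 60.3
```

```bash
python3 -c "
from h import *
st()"
```

```text
t 6.8 p [ 480.1 -328.5  100.8] xyaw 0.9958 yyaw -0.575 tilt [ 0.0001 -0.0001] F [ 0.13  0.22 -4.16] T [-0.05  -0.029  0.005] op 0.259 60.3 q1,6 [-0.8   0.31  1.68 -0.    1.16 -0.23]
```

Call:
servo_tool(commands="0 0 0 0 3 0 0;0 0 0 0 3 0 0;0 0 0 0 3 0 0;0 0 0 0 0 0 0")

```text
time_s: 7.3
eef_pos: [0.4877, -0.3334, 0.1008]
eef_rot: [0.0, 0.879, 0.478, 0.0]
wrist_force: [-0.1, 0.3, -3.9]
opening: 0.257
grasp_force: 60.3
```

Call:
servo_tool(commands="0 0 0 0 3 0 0;0 0 0 0 3 0 0;0 0 0 0 0 0 0")

```text
time_s: 7.68
eef_pos: [0.4927, -0.3367, 0.1008]
eef_rot: [0.0, 0.879, 0.478, 0.0]
wrist_force: [-0.2, 1.2, -5.5]
opening: 0.262
grasp_force: 60.3
```

```bash
python3 -c "
from h import *
st()"
```

```text
t 7.67 p [ 492.7 -336.7  100.8] xyaw 0.9958 yyaw -0.575 tilt [ 0.0001 -0.0001] F [-0.16  1.2  -5.5 ] T [-0.04  -0.027  0.028] op 0.262 60.3 q1,6 [-0.8   0.34  1.64  0.    1.17 -0.22]
```

Call:
servo_tool(commands="0 0 0 0 0 1.2 0;0 0 0 0.5 0 0 0;0 0 0 0 0 0 0;0 0 0 0 0 0 0")

```text
time_s: 8.18
eef_pos: [0.4928, -0.3361, 0.0996]
eef_rot: [0.0, 0.879, 0.478, 0.0]
wrist_force: [-0.5, -0.0, -4.4]
opening: 0.262
grasp_force: 60.3
```

```bash
python3 -c "
from h import *
st()"
```

```text
t 8.18 p [ 492.8 -336.1   99.6] xyaw 0.9959 yyaw -0.5749 tilt [ 0.     -0.0001] F [-0.54 -0.01 -4.39] T [ 0.004 -0.025 -0.017] op 0.262 60.3 q1,6 [-0.8   0.34  1.64 -0.    1.16 -0.22]
```

Call:
servo_tool(commands="0 0 0 0 3 0 0;0 0 0 0 3 0 0;0 0 0 0 0 0 0")

```text
time_s: 8.55
eef_pos: [0.4981, -0.3396, 0.0996]
eef_rot: [0.0, 0.879, 0.478, 0.0]
wrist_force: [0.2, 0.5, -3.2]
opening: 0.262
grasp_force: 60.3
```

Call:
servo_tool(commands="0 0 0 0 3 0 0;0 0 0 0 3 0 0;0 0 0 0 0 0 0")

```text
time_s: 8.93
eef_pos: [0.503, -0.3428, 0.0996]
eef_rot: [0.0, 0.879, 0.478, 0.0]
wrist_force: [-0.5, 0.2, -3.4]
opening: 0.26
grasp_force: 60.3
```

Call:
servo_tool(commands="0 0 0 0 3 0 0;0 0 0 0 3 0 0;0 0 0 0 0 0 0")

```text
time_s: 9.3
eef_pos: [0.5081, -0.3461, 0.0996]
eef_rot: [0.0, 0.879, 0.478, 0.0]
wrist_force: [-0.3, 0.3, -3.5]
opening: 0.262
grasp_force: 60.3
```

Call:
servo_tool(commands="0 0 0 0 3 0 0;0 0 0 0 3 0 0;0 0 0 0 0 0 0")

```text
time_s: 9.68
eef_pos: [0.5132, -0.3494, 0.0996]
eef_rot: [0.0, 0.879, 0.478, 0.0]
wrist_force: [-0.1, -1.1, -3.9]
opening: 0.258
grasp_force: 60.3
```

```bash
python3 -c "
from h import *
st()"
```

```text
t 9.68 p [ 513.2 -349.4   99.6] xyaw 0.9958 yyaw -0.575 tilt [ 0.0003 -0.0003] F [-0.14 -1.05 -3.86] T [-0.159 -0.053  0.031] op 0.258 60.3 q1,6 [-0.79  0.39  1.57 -0.    1.18 -0.21]
```

Call:
servo_tool(commands="0 0 0 -0.4 0 0 0;0 0 0 0 2 0 0;0 0 0 0 2 0 0;0 0 0 0 0 0 0")

```text
time_s: 10.18
eef_pos: [0.5162, -0.3518, 0.0996]
eef_rot: [0.0, 0.879, 0.478, 0.0]
wrist_force: [0.6, -0.1, -3.9]
opening: 0.256
grasp_force: 60.3
```

Call:
servo_tool(commands="0 0 0 0 2 0 0;0 0 0 0 0 0 0")

```text
time_s: 10.42
eef_pos: [0.5178, -0.3528, 0.0996]
eef_rot: [0.0, 0.879, 0.478, 0.0]
wrist_force: [-0.4, 0.5, -4.1]
opening: 0.259
grasp_force: 60.3
```

```bash
python3 -c "
from h import *
st()"
```

```text
t 10.43 p [ 517.8 -352.8   99.6] xyaw 0.9958 yyaw -0.575 tilt [ 0.0001 -0.0001] F [-0.36  0.53 -4.14] T [-0.064 -0.005 -0.025] op 0.259 60.3 q1,6 [-0.79  0.4   1.56  0.    1.19 -0.21]
```

Call:
servo_tool(commands="0 0 0 0 1 0 0;0 0 0 0 0 0 0")

```text
time_s: 10.68
eef_pos: [0.5186, -0.3534, 0.0996]
eef_rot: [0.0, 0.879, 0.478, -0.0]
wrist_force: [1.0, -2.1, -3.2]
opening: 0.258
grasp_force: 60.3
```

Call:
servo_tool(commands="0 0 0 0 1 0 0;0 0 0 0 0 0 0")

```text
time_s: 10.92
eef_pos: [0.5194, -0.3539, 0.0996]
eef_rot: [0.0, 0.879, 0.478, 0.0]
wrist_force: [0.3, -0.2, -3.3]
opening: 0.262
grasp_force: 60.3
```

Call:
servo_tool(commands="0 0 0 0 1 0 0;0 0 0 0 0 0 0")

```text
time_s: 11.18
eef_pos: [0.5203, -0.3545, 0.0996]
eef_rot: [0.0, 0.879, 0.478, 0.0]
wrist_force: [0.6, -0.4, -3.1]
opening: 0.258
grasp_force: 60.3
```

Call:
servo_tool(commands="0 0 0 0 1 0 0;0 0 0 0 0 0 0")

```text
time_s: 11.42
eef_pos: [0.5211, -0.355, 0.0996]
eef_rot: [0.0, 0.879, 0.478, 0.0]
wrist_force: [0.4, 0.1, -3.7]
opening: 0.257
grasp_force: 60.3
```

Call:
servo_tool(commands="0 0 0 0 1 0 0;0 0 0 0 0 0 0")

```text
time_s: 11.68
eef_pos: [0.522, -0.3555, 0.0996]
eef_rot: [0.0, 0.879, 0.478, 0.0]
wrist_force: [0.3, -0.4, -4.0]
opening: 0.26
grasp_force: 60.3
```

Call:
servo_tool(commands="0 0 0 0 1 0 0;0 0 0 0 0 0 0")

```text
time_s: 11.92
eef_pos: [0.5228, -0.3561, 0.0996]
eef_rot: [0.0, 0.879, 0.478, 0.0]
wrist_force: [-0.9, -1.3, -3.9]
opening: 0.26
grasp_force: 60.3
```

Call:
servo_tool(commands="0 0 0 -0.3 0 0 0;0 0 0 0 1 0 0;0 0 0 0 0 0 0")

```text
time_s: 12.3
eef_pos: [0.5236, -0.3569, 0.0996]
eef_rot: [0.0, 0.879, 0.478, 0.0]
wrist_force: [-0.3, -1.0, -4.8]
opening: 0.253
grasp_force: 60.3
```

Call:
servo_tool(commands="0 0 0 0 1 0 0;0 0 0 0 0 0 0")

```text
time_s: 12.55
eef_pos: [0.5244, -0.3574, 0.0996]
eef_rot: [0.0, 0.879, 0.478, 0.0]
wrist_force: [-0.6, -0.8, -4.7]
opening: 0.257
grasp_force: 60.3
```

Call:
servo_tool(commands="0 0 0 0 1 0 0;0 0 0 0 0 0 0")

```text
time_s: 12.8
eef_pos: [0.5252, -0.358, 0.0996]
eef_rot: [0.0, 0.879, 0.478, 0.0]
wrist_force: [0.4, -0.2, -3.5]
opening: 0.258
grasp_force: 60.3
```

Call:
servo_tool(commands="0 0 0 0 1 0 0;0 0 0 0 0 0 0")

```text
time_s: 13.05
eef_pos: [0.5258, -0.3583, 0.0995]
eef_rot: [-0.0, 0.879, 0.478, -0.0]
wrist_force: [-1.3, 0.2, -2.9]
opening: 0.258
grasp_force: 60.3
```

Call:
servo_tool(commands="0 0 0 0 1 0 0;0 0 0 0 0 0 0")

```text
time_s: 13.3
eef_pos: [0.5266, -0.3588, 0.0995]
eef_rot: [-0.0, 0.879, 0.478, -0.0]
wrist_force: [-1.4, 1.3, -4.0]
opening: 0.258
grasp_force: 60.4
```

Call:
servo_tool(commands="0 0 0 0 1 0 0;0 0 0 0 0 0 0")

```text
time_s: 13.55
eef_pos: [0.5271, -0.3591, 0.0994]
eef_rot: [-0.001, 0.879, 0.478, -0.0]
wrist_force: [-4.0, 2.1, -1.8]
opening: 0.261
grasp_force: 60.5
```

Call:
servo_tool(commands="0 0 0 0 0.2 0 0;0 0 0 0 0 0 0")

```text
time_s: 13.8
eef_pos: [0.5273, -0.3592, 0.0993]
eef_rot: [-0.001, 0.879, 0.478, -0.0]
wrist_force: [-4.5, 2.3, -1.9]
opening: 0.255
grasp_force: 60.5
```

Call:
servo_tool(commands="0 0 0 0 0 0 0;0 0 0 0 0 0 0")

```text
time_s: 14.05
eef_pos: [0.5273, -0.3592, 0.0993]
eef_rot: [-0.001, 0.879, 0.478, -0.0]
wrist_force: [-4.8, 2.7, -2.1]
opening: 0.258
grasp_force: 60.5
```

```bash
python3 -c "
from h import *
st()"
```

```text
t 14.05 p [ 527.3 -359.2   99.3] xyaw 0.9959 yyaw -0.5749 tilt [-0.0013  0.001 ] F [-4.8   2.74 -2.12] T [0.689 1.051 0.049] op 0.258 60.5 q1,6 [-0.78  0.42  1.52 -0.    1.2  -0.21]
```

Call:
servo_tool(commands="0 0 0 0 -1 0 0;0 0 0 0 0 -2 0;0 0 0 0 0 -2 0;0 0 0 0 0 -1.5 0;0 0 0 0 0 0 0")

```text
time_s: 14.68
eef_pos: [0.5269, -0.359, 0.1051]
eef_rot: [-0.0, 0.879, 0.478, -0.0]
wrist_force: [-2.5, 2.1, -4.1]
opening: 0.257
grasp_force: 60.2
```

Call:
servo_tool(commands="0 0 0 0 0 -0.5 0;0 0 0 0 0 -0.5 0;0 0 0 0 0 0 0")

```text
time_s: 15.05
eef_pos: [0.5269, -0.359, 0.1061]
eef_rot: [-0.0, 0.879, 0.478, -0.0]
wrist_force: [-3.1, 2.2, -5.4]
opening: 0.257
grasp_force: 60.1
```

Call:
servo_tool(commands="0 0 0 0 0 -0.5 0;0 0 0 0 0 0 0")

```text
time_s: 15.3
eef_pos: [0.5269, -0.3591, 0.1066]
eef_rot: [-0.0, 0.879, 0.478, -0.0]
wrist_force: [-2.2, 1.8, -4.8]
opening: 0.255
grasp_force: 60.1
```

```bash
python3 -c "
from h import *
st()"
```

```text
t 15.3 p [ 526.9 -359.1  106.6] xyaw 0.9958 yyaw -0.575 tilt [-0.0001  0.0001] F [-2.15  1.79 -4.77] T [ 0.453  0.75  -0.003] op 0.255 60.1 q1,6 [-0.78  0.41  1.52 -0.    1.21 -0.21]
```

Call:
servo_tool(commands="0 0 0 0 0 -0.5 0;0 0 0 0 0 0 0")

```text
time_s: 15.55
eef_pos: [0.527, -0.3591, 0.1071]
eef_rot: [-0.0, 0.879, 0.478, -0.0]
wrist_force: [-3.9, 3.1, -5.9]
opening: 0.256
grasp_force: 60.1
```

Call:
servo_tool(commands="0 0 0 0 0 -0.5 0;0 0 0 0 0 0 0")

```text
time_s: 15.8
eef_pos: [0.5269, -0.359, 0.1074]
eef_rot: [-0.0, 0.879, 0.478, -0.0]
wrist_force: [-1.6, 1.5, -6.2]
opening: 0.259
grasp_force: 60.0
```

Call:
servo_tool(commands="0 0 0 0 0 -0.5 0;0 0 0 0 0 0 0")

```text
time_s: 16.05
eef_pos: [0.5268, -0.359, 0.1079]
eef_rot: [-0.0, 0.879, 0.478, -0.0]
wrist_force: [-2.7, 2.4, -7.7]
opening: 0.259
grasp_force: 59.9
```

Call:
servo_tool(commands="0 0 0 0 0 -0.5 0;0 0 0 0 0 0 0")

```text
time_s: 16.3
eef_pos: [0.5267, -0.3589, 0.1082]
eef_rot: [-0.0, 0.879, 0.478, -0.0]
wrist_force: [-2.7, 2.4, -8.5]
opening: 0.263
grasp_force: 59.7
```

Call:
servo_tool(commands="0 0 0 0 0 -0.5 0;0 0 0 0 0 0 0")

```text
time_s: 16.55
eef_pos: [0.5267, -0.3589, 0.1088]
eef_rot: [-0.0, 0.879, 0.478, -0.0]
wrist_force: [-3.4, 1.9, -9.7]
opening: 0.263
grasp_force: 59.6
```

Call:
servo_tool(commands="0 0 0 0 0 -0.5 0;0 0 0 0 0 0 0")

```text
time_s: 16.8
eef_pos: [0.5267, -0.3589, 0.1093]
eef_rot: [-0.0, 0.879, 0.478, -0.0]
wrist_force: [-2.6, 2.2, -12.4]
opening: 0.258
grasp_force: 59.4
```

Call:
servo_tool(commands="0 0 0 0 0 -0.5 0;0 0 0 0 0 0 0")

```text
time_s: 17.05
eef_pos: [0.5269, -0.359, 0.1102]
eef_rot: [-0.0, 0.879, 0.478, -0.0]
wrist_force: [-4.0, 2.9, -10.3]
opening: 0.261
grasp_force: 59.6
```

Call:
servo_tool(commands="0 0 0 0 0 -0.5 0;0 0 0 0 0 0 0")

```text
time_s: 17.3
eef_pos: [0.5269, -0.3591, 0.1108]
eef_rot: [-0.0, 0.879, 0.478, -0.0]
wrist_force: [-3.2, 2.5, -8.7]
opening: 0.259
grasp_force: 59.7
```

```bash
python3 -c "
from h import *
st()"
```

```text
t 17.3 p [ 526.9 -359.1  110.8] xyaw 0.9958 yyaw -0.575 tilt [-0.0001  0.    ] F [-3.24  2.49 -8.68] T [ 0.583  0.952 -0.017] op 0.259 59.7 q1,6 [-0.78  0.41  1.52 -0.    1.21 -0.21]
```

Call:
servo_tool(commands="0 0 0 0 0 -1 0;0 0 0 0 -0.6 -1 0;0 0 0 0 0 -1 0;0 0 0 0 0 -1 0;0 0 0 0 0 0 0")

```text
time_s: 17.92
eef_pos: [0.5269, -0.3592, 0.1155]
eef_rot: [0.001, 0.879, 0.478, 0.0]
wrist_force: [-3.3, 2.5, -4.6]
opening: 0.259
grasp_force: 60.3
```

Call:
servo_tool(commands="0 0 0 0 0 -1.5 0;0 0 0 0 0 -1.5 0;0 0 0 0 0 -1.5 0;0 0 0 0 0 -1.5 0;0 0 0 0 0 0 0")

```text
time_s: 18.55
eef_pos: [0.527, -0.3592, 0.1211]
eef_rot: [0.001, 0.879, 0.478, 0.0]
wrist_force: [0.6, -0.2, -4.1]
opening: 0.258
grasp_force: 60.2
```

Call:
servo_tool(commands="0 0 0 0 0 -1.5 0;0 0 0 0 0 -1.5 0;0 0 0 0 0 -1.5 0;0 0 0 0 0 -1.5 0;0 0 0 0 0 0 0")

```text
time_s: 19.18
eef_pos: [0.5265, -0.3589, 0.1268]
eef_rot: [0.0, 0.879, 0.478, 0.0]
wrist_force: [-2.1, 0.5, -4.9]
opening: 0.256
grasp_force: 60.2
```

```bash
python3 -c "
from h import *
st()"
```

```text
t 19.18 p [ 526.5 -358.9  126.8] xyaw 0.9958 yyaw -0.575 tilt [ 0.0002 -0.0002] F [-2.06  0.52 -4.86] T [-0.074 -0.017  0.033] op 0.256 60.2 q1,6 [-0.78  0.39  1.51 -0.    1.24 -0.21]
```

Call:
servo_tool(commands="0 0 0 0 0 -6 0;0 0 0 0 0 -12 0;0 0 0 0 0 -16 0;0 0 0 0 0 -18 0;0 0 0 0 0 -18 0")

```text
time_s: 19.8
eef_pos: [0.5267, -0.359, 0.1985]
eef_rot: [0.001, 0.879, 0.478, 0.0]
wrist_force: [-0.2, 0.3, -5.2]
opening: 0.259
grasp_force: 60.2
```

Call:
servo_tool(commands="0 0 0 0 0 -14 0;0 0 0 0 0 -8 0;0 0 0 0 0 -3 0;0 0 0 0 0 0 0")

```text
time_s: 20.3
eef_pos: [0.5263, -0.3586, 0.2212]
eef_rot: [-0.0, 0.879, 0.478, -0.0]
wrist_force: [0.4, 0.1, -4.7]
opening: 0.262
grasp_force: 60.2
```

```bash
python3 - <<'E'
from h import *
import cv2
st()
i=cv2.imread("pics/top0.png")
A=cv2.resize(i[125:255,140:290],None,fx=4.5,fy=4.5,interpolation=cv2.INTER_NEAREST)
for x in np.arange(.35,.66,.05):
  for y in np.arange(.05,.4,.05):
    u=(proj("top",[x,y,0])-[140,125]+.5)*4.5
    if 0<u[0]<670 and 0<u[1]<580: cv2.circle(A,tuple(u.astype(int)),2,(0,0,255),-1);cv2.putText(A,f"{x*100:.0f},{y*100:.0f}",tuple(u.astype(int)),0,.33,(0,0,0),1)
cv2.imwrite("pics/mat.png",A)
E
```

```text
t 20.3 p [ 526.3 -358.6  221.2] xyaw 0.9958 yyaw -0.575 tilt [-0.0005  0.0005] F [ 0.44  0.12 -4.73] T [ 0.003 -0.059 -0.044] op 0.262 60.2 q1,6 [-0.78  0.3   1.42  0.    1.41 -0.21]
```

View pics/mat.png

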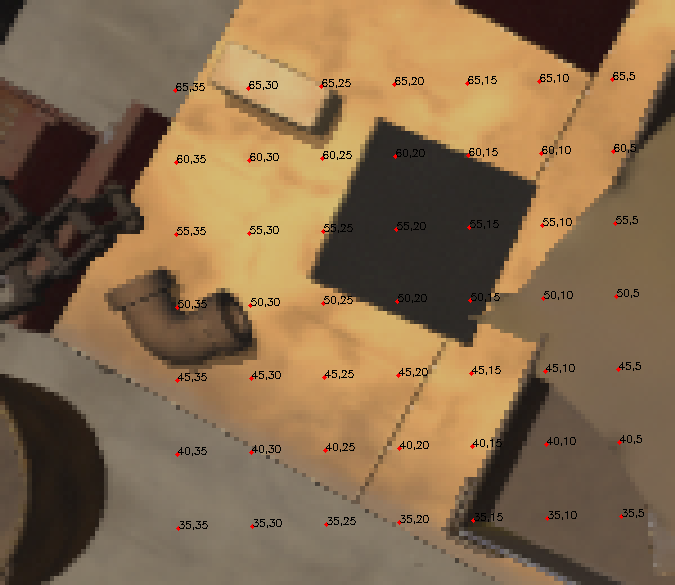

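The mat picture shows mat corners at (380,118), (537,180), (470,345) and (312,278), giving a centre near (0.549, 0.181). Bare bench lies in front of it, around (0.44, 0.22). I'll lift higher and carry.

Call:
servo_tool(commands="0 0 0 0 0 -8 0;0 0 0 0 0 -16 0;0 0 0 0 0 -20 0;0 0 0 0 0 -20 0;0 0 0 0 0 -12 0")

```text
time_s: 20.92
eef_pos: [0.527, -0.3593, 0.3003]
eef_rot: [0.002, 0.879, 0.478, 0.0]
wrist_force: [-0.6, 0.4, -5.4]
opening: 0.256
grasp_force: 60.3
```

Call:
servo_tool(commands="0 0 0 0 0 -5 0;0 0 0 0 0 0 0;0 0 0 6 -3.54 0 0;0 0 0 12 -7.08 0 0;0 0 0 18 -10.63 0 0")

```text
time_s: 21.55
eef_pos: [0.528, -0.3157, 0.302]
eef_rot: [-0.001, 0.879, 0.477, -0.0]
wrist_force: [0.2, 0.4, -5.1]
opening: 0.259
grasp_force: 60.2
```

Call:
servo_tool(commands="0 0 0 19.65 -11.6 0 0;0 0 0 19.65 -11.6 0 0;0 0 0 19.65 -11.6 0 0;0 0 0 19.65 -11.6 0 0;0 0 0 19.65 -11.6 0 0")

```text
time_s: 22.18
eef_pos: [0.533, -0.2014, 0.3027]
eef_rot: [0.0, 0.879, 0.478, 0.0]
wrist_force: [0.4, 0.1, -5.0]
opening: 0.257
grasp_force: 60.2
```

Call:
servo_tool(commands="0 0 0 19.65 -11.6 0 0;0 0 0 19.65 -11.6 0 0;0 0 0 19.65 -11.6 0 0;0 0 0 19.65 -11.6 0 0;0 0 0 19.65 -11.6 0 0")

```text
time_s: 22.8
eef_pos: [0.5377, -0.0875, 0.3026]
eef_rot: [0.0, 0.879, 0.478, 0.0]
wrist_force: [1.0, -0.5, -4.8]
opening: 0.26
grasp_force: 60.2
```

Call:
servo_tool(commands="0 0 0 19.65 -11.6 0 0;0 0 0 19.65 -11.6 0 0;0 0 0 19.65 -11.6 0 0;0 0 0 19.65 -11.6 0 0;0 0 0 19.65 -11.6 0 0")

```text
time_s: 23.42
eef_pos: [0.5423, 0.0264, 0.3026]
eef_rot: [0.0, 0.879, 0.478, 0.0]
wrist_force: [-0.3, -0.5, -5.4]
opening: 0.259
grasp_force: 60.2
```

Call:
servo_tool(commands="0 0 0 19.65 -11.6 0 0;0 0 0 19.65 -11.6 0 0;0 0 0 19.65 -11.6 0 0;0 0 0 19.65 -11.6 0 0;0 0 0 19.65 -11.6 0 0")

```text
time_s: 24.05
eef_pos: [0.5469, 0.1404, 0.3026]
eef_rot: [-0.0, 0.879, 0.478, -0.0]
wrist_force: [-0.2, 0.9, -5.0]
opening: 0.257
grasp_force: 60.2
```

Call:
servo_tool(commands="0 0 0 18 -10.63 0 0;0 0 0 12 -7.08 0 0;0 0 0 6 -3.54 0 0;0 0 -0.03 0 0 0 0;0 0 -0.05 0 0 0 0")

```text
time_s: 24.68
eef_pos: [0.549, 0.1801, 0.3025]
eef_rot: [0.0, 0.858, 0.513, -0.0]
wrist_force: [-0.5, 0.3, -5.5]
opening: 0.26
grasp_force: 60.3
```

Call:
servo_tool(commands="0 0 -0.05 0 0 0 0;0 0 -0.03 0 0 0 0;0 0 -0.015 0 0 0 0;0 0 0 0 0 0 0")

```text
time_s: 25.18
eef_pos: [0.549, 0.1805, 0.3026]
eef_rot: [0.0, 0.834, 0.552, -0.0]
wrist_force: [-0.0, 0.1, -5.3]
opening: 0.261
grasp_force: 60.3
```

```bash
python3 - <<'E'
from h import *
import cv2
o,R=st()
a=camera("scene");b=camera("top");cv2.imwrite("pics/s3.png",a);cv2.imwrite("pics/t3.png",b)
p=o['eef_pos']-[0,0,.05]
L=[]
for n,i in(("scene",a),("top",b)):
    u,v=proj(n,p).astype(int);print(n,u,v)
    u=max(u,45);v=max(v,60);L.append(cv2.resize(i[v-60:v+60,u-45:u+45],(390,520),interpolation=3))
cv2.imwrite("pics/m3.png",cv2.hconcat(L))
E
```

```text
t 25.18 p [549.  180.5 302.6] xyaw 1.1704 yyaw -0.4004 tilt [ 0.     -0.0001] F [-0.    0.06 -5.31] T [-0.021 -0.065  0.008] op 0.261 60.3 q1,6 [ 0.11  0.12  1.48 -0.    1.54  0.51]
scene 223 175
top 215 163
```

View pics/m3.png

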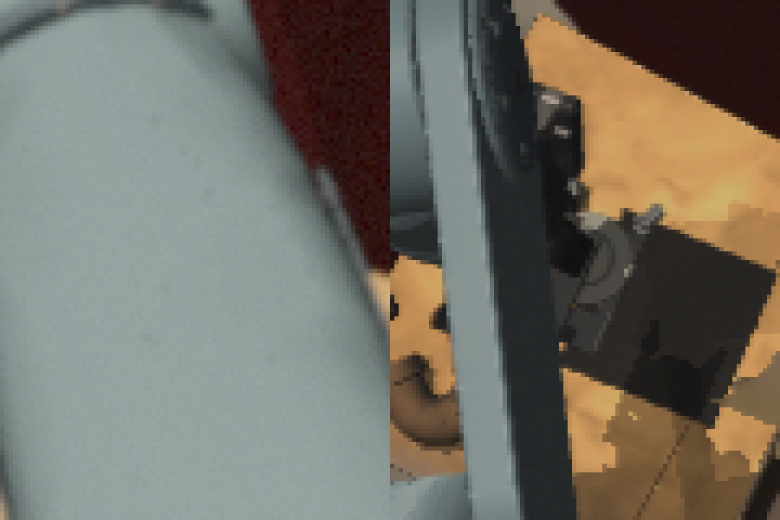

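The left crop is blocked by the arm. The right crop shows the cap's round flange sitting in the fork near (600,260), above the mat. I'll lower it.

Call:
servo_tool(commands="0 0 0 0 0 10 0;0 0 0 0 0 20 0;0 0 0 0 0 28 0;0 0 0 0 0 30 0;0 0 0 0 0 30 0")

```text
time_s: 25.9
eef_pos: [0.5486, 0.1807, 0.1829]
eef_rot: [-0.0, 0.833, 0.553, -0.0]
wrist_force: [0.8, -0.1, -4.4]
opening: 0.256
grasp_force: 60.2
```

Call:
servo_tool(commands="0 0 0 0 0 30 0;0 0 0 0 0 28 0;0 0 0 0 0 20 0;0 0 0 0 0 14 0;0 0 0 0 0 8 0")

```text
time_s: 26.52
eef_pos: [0.5486, 0.1807, 0.0837]
eef_rot: [-0.0, 0.833, 0.553, -0.0]
wrist_force: [-0.9, -0.4, -4.1]
opening: 0.256
grasp_force: 60.3
```

Call:
servo_tool(commands="0 0 0 0 0 4 0;0 0 0 0 0 0 0;0 0 0 0 0 0 0")

```text
time_s: 26.9
eef_pos: [0.5496, 0.1808, 0.0814]
eef_rot: [0.0, 0.833, 0.553, 0.001]
wrist_force: [-0.1, -0.4, -4.4]
opening: 0.258
grasp_force: 60.2
```

```bash
python3 -c "
from h import *
st()"
```

```text
t 26.9 p [549.6 180.8  81.4] xyaw 1.1708 yyaw -0.3999 tilt [0.0014 0.0002] F [-0.1  -0.45 -4.36] T [-0.026 -0.029  0.033] op 0.258 60.2 q1,6 [0.11 0.33 1.7  0.   1.12 0.51]
```

Call:
servo_tool(commands="0 0 0 0 0 5 0;0 0 0 0 0 4 0;0 0 0 0 0 1.5 0;0 0 0 0 0 1 0;0 0 0 0 0 1 0")

```text
time_s: 27.52
eef_pos: [0.549, 0.1808, 0.0682]
eef_rot: [-0.0, 0.833, 0.553, -0.0]
wrist_force: [-1.0, -0.8, -3.3]
opening: 0.26
grasp_force: 60.5
```

Call:
servo_tool(commands="0 0 0 0 0 1 0;0 0 0 0 0 1 0;0 0 0 0 0 0 0")

```text
time_s: 27.9
eef_pos: [0.5489, 0.1807, 0.066]
eef_rot: [-0.0, 0.833, 0.553, -0.0]
wrist_force: [-1.0, -0.4, -4.0]
opening: 0.258
grasp_force: 60.4
```

```bash
python3 -c "
from h import *
st()"
```

```text
t 27.9 p [548.9 180.7  66. ] xyaw 1.1708 yyaw -0.4 tilt [-0.0001 -0.    ] F [-1.02 -0.35 -4.03] T [-0.049  0.151  0.003] op 0.258 60.4 q1,6 [ 0.11  0.35  1.7  -0.    1.09  0.51]
```

Call:
servo_tool(commands="0 0 0 0 0 1 0;0 0 0 0 0 1 0;0 0 0 0 0 1 0;0 0 0 0 0 0 0;0 0 0 0 0 0 0")

```text
time_s: 28.52
eef_pos: [0.549, 0.1807, 0.063]
eef_rot: [0.0, 0.833, 0.553, -0.0]
wrist_force: [0.0, 1.7, -4.9]
opening: 0.255
grasp_force: 60.3
```

Call:
servo_tool(commands="0 0 0 0 -2 0 0;0 0 0 0 -2 0 0;0 0 0 0 0 0 0")

```text
time_s: 28.9
eef_pos: [0.5451, 0.1824, 0.0631]
eef_rot: [-0.0, 0.833, 0.553, 0.0]
wrist_force: [-0.7, -0.0, -4.5]
opening: 0.26
grasp_force: 60.4
```

```bash
python3 -c "
from h import *
st()"
```

```text
t 28.9 p [545.1 182.4  63.1] xyaw 1.1709 yyaw -0.3999 tilt [-0.      0.0001] F [-0.7  -0.   -4.49] T [-0.07   0.064  0.036] op 0.26 60.4 q1,6 [0.12 0.35 1.71 0.   1.08 0.52]
```

Call:
servo_tool(commands="0 0 0 0 -3 0 0;0 0 0 0 -3 0 0;0 0 0 0 -3 0 0;0 0 0 0 0 0 0")

```text
time_s: 29.4
eef_pos: [0.5367, 0.186, 0.0631]
eef_rot: [-0.0, 0.833, 0.553, -0.0]
wrist_force: [-0.2, -0.0, -4.2]
opening: 0.265
grasp_force: 60.4
```

Call:
servo_tool(commands="0 0 0 0 -3 0 0;0 0 0 0 -3 0 0;0 0 0 0 -3 0 0;0 0 0 0 0 0 0")

```text
time_s: 29.9
eef_pos: [0.5284, 0.1894, 0.063]
eef_rot: [-0.0, 0.833, 0.553, -0.0]
wrist_force: [-0.2, 0.1, -3.7]
opening: 0.259
grasp_force: 60.4
```

```bash
python3 -c "
from h import *
st()"
```

```text
t 29.9 p [528.4 189.4  63. ] xyaw 1.1711 yyaw -0.3997 tilt [-0.0002 -0.    ] F [-0.15  0.14 -3.68] T [-0.033 -0.069  0.013] op 0.259 60.4 q1,6 [0.13 0.32 1.75 0.   1.07 0.53]
```

Call:
servo_tool(commands="0 0 0 0 -3 0 0;0 0 0 0 -3 0 0;0 0 0 0 -3 0 0;0 0 0 0 -3 0 0;0 0 0 0 0 0 0")

```text
time_s: 30.52
eef_pos: [0.5174, 0.1941, 0.0631]
eef_rot: [-0.0, 0.833, 0.553, -0.0]
wrist_force: [-0.5, -0.8, -4.2]
opening: 0.254
grasp_force: 60.4
```

Call:
servo_tool(commands="0 0 0 0 -4 0 0;0 0 0 0 -4 0 0;0 0 0 0 -4 0 0;0 0 0 0 -4 0 0;0 0 0 0 0 0 0")

```text
time_s: 31.15
eef_pos: [0.5025, 0.2004, 0.0631]
eef_rot: [-0.0, 0.833, 0.553, -0.0]
wrist_force: [0.1, -0.7, -3.8]
opening: 0.257
grasp_force: 60.4
```

Call:
servo_tool(commands="0 0 0 0 -5 0 0;0 0 0 0 -5 0 0;0 0 0 0 -5 0 0;0 0 0 0 -5 0 0;0 0 0 0 0 0 0")

```text
time_s: 31.78
eef_pos: [0.484, 0.2082, 0.063]
eef_rot: [-0.0, 0.833, 0.553, -0.0]
wrist_force: [0.5, 0.6, -3.9]
opening: 0.257
grasp_force: 60.4
```

Call:
servo_tool(commands="0 0 0 0 -6 0 0;0 0 0 0 -6 0 0;0 0 0 0 -6 0 0;0 0 0 0 0 0 0")

```text
time_s: 32.28
eef_pos: [0.4673, 0.2152, 0.063]
eef_rot: [-0.0, 0.833, 0.553, -0.0]
wrist_force: [-0.2, 0.4, -4.3]
opening: 0.256
grasp_force: 60.4
```

```bash
python3 - <<'E'
from h import *
import cv2
st()
b=camera("top");cv2.imwrite("pics/t4.png",b)
A=cv2.resize(b[125:255,140:290],None,fx=4.5,fy=4.5,interpolation=3)
cv2.imwrite("pics/m4.png",A)
E
```

```text
t 32.27 p [467.3 215.2  63. ] xyaw 1.1714 yyaw -0.3994 tilt [-0.0004 -0.    ] F [-0.16  0.37 -4.25] T [-0.015  0.008 -0.028] op 0.256 60.4 q1,6 [0.2  0.23 1.87 0.   1.05 0.6 ]
```

View pics/m4.png

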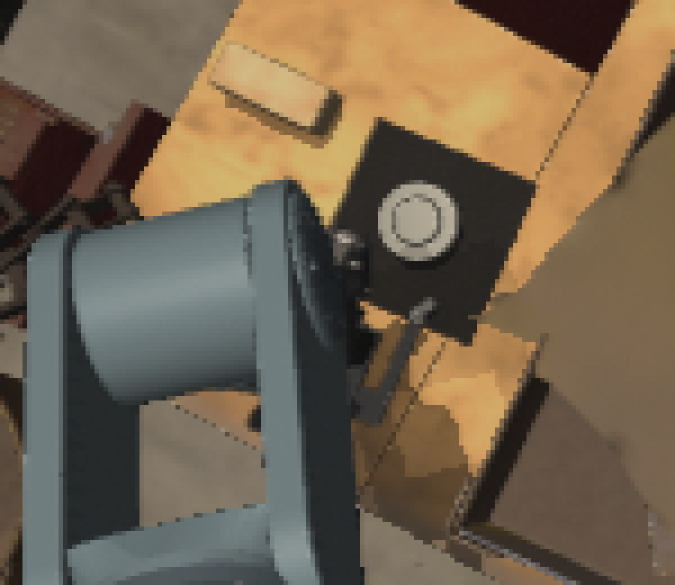

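The last picture shows the cap upright near the mat's centre at (418,221), and the fork tip at (425,303) clear of the cap but still over the mat. I'll back off 30 mm and set the puller down.

Call:
servo_tool(commands="0 0 0 0 -6 0 0;0 0 0 0 -8 0 0;0 0 0 0 -8 0 0;0 0 0 0 -6 0 0;0 0 0 0 -2 0 0")

```text
time_s: 32.95
eef_pos: [0.4398, 0.2269, 0.0631]
eef_rot: [-0.0, 0.833, 0.553, -0.0]
wrist_force: [-0.2, 1.3, -3.6]
opening: 0.258
grasp_force: 60.4
```

Call:
servo_tool(commands="0 0 0 0 0 2.5 0;0 0 0 0 0 2 0;0 0 0 0 0 1.5 0;0 0 0 0 0 0 0;0 0 0 0 0 0 0")

```text
time_s: 33.58
eef_pos: [0.4404, 0.2267, 0.0571]
eef_rot: [-0.0, 0.834, 0.552, -0.0]
wrist_force: [0.1, -0.2, -4.5]
opening: 0.26
grasp_force: 60.4
```

```bash
python3 -c "
from h import *
st()"
```

```text
t 33.58 p [440.4 226.7  57.1] xyaw 1.1707 yyaw -0.4001 tilt [-0.  0.] F [ 0.08 -0.17 -4.46] T [ 0.041 -0.067 -0.041] op 0.26 60.4 q1,6 [0.24 0.2  1.92 0.   1.02 0.64]
```

Call:
servo_tool(commands="0 0 0 0 0 0.5 0;0 0 0 0 0 0.5 0;0 0 0 0 0 0 0")

```text
time_s: 33.95
eef_pos: [0.4407, 0.2267, 0.0565]
eef_rot: [0.0, 0.834, 0.553, 0.0]
wrist_force: [-1.6, -0.4, 0.8]
opening: 0.257
grasp_force: 60.8
```

Call:
servo_tool(commands="0 0 0 0 0 0.5 0;0 0 0 0 0 0 0")

```text
time_s: 34.2
eef_pos: [0.441, 0.2267, 0.0563]
eef_rot: [0.0, 0.833, 0.553, 0.001]
wrist_force: [0.9, -3.0, 4.5]
opening: 0.258
grasp_force: 61.4
```

Call:
servo_tool(commands="0 0 0 0 0 0.4 0;0 0 0 0 0 0 0")

```text
time_s: 34.45
eef_pos: [0.4412, 0.2266, 0.0562]
eef_rot: [0.0, 0.833, 0.553, 0.001]
wrist_force: [-0.4, -3.1, 6.8]
opening: 0.263
grasp_force: 61.7
```

Call:
servo_tool(commands="0 0 0 0 0 -0.8 0;0 0 0 0 0 0 0;0 0 0 0 0 0 0.3;0 0 0 0 0 0 0.35;0 0 0 0 0 0 0.5")

```text
time_s: 35.08
eef_pos: [0.4398, 0.2268, 0.0556]
eef_rot: [-0.0, 0.833, 0.553, -0.0]
wrist_force: [0.1, 0.1, -0.0]
opening: 0.5
grasp_force: 0.0
```

Call:
servo_tool(commands="0 0 0 0 0 0 0.7;0 0 0 0 0 0 0.9;0 0 0 0 0 0 0.95;0 0 0 0 0 0 0.95;0 0 0 0 0 0 0.95")

```text
time_s: 35.7
eef_pos: [0.4403, 0.2267, 0.056]
eef_rot: [-0.0, 0.834, 0.553, 0.0]
wrist_force: [-0.4, -0.3, 0.0]
opening: 0.954
grasp_force: 0.0
```

Call:
servo_tool(commands="0 0 0 0 0 -5 0.95;0 0 0 0 0 -15 0.95;0 0 0 0 0 -25 0.95;0 0 0 0 0 -40 0.95;0 0 0 0 0 -40 0.95")

```text
time_s: 36.33
eef_pos: [0.4403, 0.2267, 0.1833]
eef_rot: [0.0, 0.833, 0.553, 0.0]
wrist_force: [-0.5, 0.4, 0.8]
opening: 0.952
grasp_force: 0.0
```

Call:
servo_tool(commands="0 0 0 0 0 -40 0.95;0 0 0 0 0 -30 0.95;0 0 0 0 0 0 0.95;0 0 0 0 0 0 0.95")

```text
time_s: 36.83
eef_pos: [0.4398, 0.2266, 0.2507]
eef_rot: [-0.0, 0.833, 0.553, -0.0]
wrist_force: [0.2, 0.5, -0.7]
opening: 0.948
grasp_force: 0.0
```

```bash
python3 - <<'E'
from h import *
import cv2
st()
b=camera("top");cv2.imwrite("pics/t5.png",b)
a=cv2.imread("pics/t4.png").astype(int)
# cap moved? compare the cap patch
u,v=140+418/4.5,125+221/4.5;u,v=int(u),int(v)
print(np.abs(a[v-10:v+11,u-7:u+11]-b[v-10:v+11,u-7:u+11]).mean())
# puller fork: dark-steel pixels against bare bench of top0
d=np.abs(b.astype(int)-cv2.imread("pics/top0.png").astype(int)).sum(2)>90
for y in range(180,245): print(''.join('#' if d[y,x] else '.' for x in range(180,262)))
E
```

```text
t 36.83 p [439.8 226.6 250.7] xyaw 1.1708 yyaw -0.4 tilt [-0.0004 -0.0001] F [ 0.23  0.5  -0.69] T [-0.001  0.009 -0.048] op 0.948 0.0 q1,6 [ 0.24 -0.04  1.75  0.    1.43  0.64]
2.861552028218695
##....##################.......................############.......................
##....##################........................##########........................
##.....#################..........................######..........................
###....################...........................................................
###....##############.............................................................
###...###############.............................................................
#####.################............................................................
########################..........................................................
########################..........................................................
#######################...........................................................
########...#############..................................................
[... 3790 characters left out ...]
####................................
#############...........................###########..##...........................
##############............................##############..........................
##############..............................############..........................
##############................................###########.........................
##############..................................#########.........................
##############...................................#########........................
###############....................................#######........................
###############......................................#####........................
```

```bash
python3 -c "
from bench import *
print(hand_in())"
```

```text
the job is handed in; nothing more can be done
None
```

The cap is off the valve block and stands upright near the middle of the mat, and the puller stands on its fork on the bare bench about 9 mm clear of the mat; I handed the job in at about 37 s with no verdict returned (push about 5.5 N, pull about 9 N, from single noisy readings).

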